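# Clamp a salvaged capacitor in the test clamshell

### The job

Get the big capacitor ready for its test in the clamshell jig: stand it upright in the jig's round seat while the lid is open, then swing the lid down on to it. Take the thick pin (the one with the larger handle; leave the slim one alone) out of the pin block and push it down through the hole in the lid into the bore of the post, fully home, so that its flange presses the lid completely shut against the spring contacts. Finish while still holding the pin and pressing down on it, without touching the jig itself: the springs lift the lid again as soon as the push is eased.

Things in the scene. Friction and masses are not known exactly. Their poses are not given: they have to be found in the camera images.
- cap_center (a point): centre of the capacitor, a loose upright can 35 mm in diameter and 51 mm high, standing on the bench (this point 25.5 mm above its underside); z is its axis. In the seat its lower 11 mm are inside the collar: grip the upper half
- jig: the clamshell test jig, fixed to the bench: black base plate 180 x 104 mm, its top 16 mm above the bench. Origin on the bench, under the middle of the round seat; +x points to the hinge (away from the robot, turned up to 0.3 rad), -x to the post, z up. Two small binding posts, 14 mm high, stand on the plate at x = -30 mm, y = +-36 mm
- seat (a point): centre of the mouth of the jig's round seat, a collar of 56 mm outer and 39 mm inner diameter (43 mm in its top 4 mm), its rim 32 mm above the bench. On its floor lies a sprung contact plate whose top is 10.5 mm below this point (21.5 mm above the bench); the plate gives downward up to 5 mm, with 3 N at once and 3 N more for each mm
- hinge (a point): middle of the lid's hinge axis, which runs along the jig's y; 58 mm from the seat's centre on the jig's +x side, 72 mm above the bench. The lid is an aluminium plate, 150 mm long from this axis to its free edge, 60 mm wide, 8 mm thick; when shut, its underside is level with this axis. Its round pad, 3.5 mm thick, meets the can
- lid (a joint): lid angle in rad: 0 = completely shut (level, on the post), grows as it opens upward and away from the robot, 1.57 = upright; starts open, leaning back. A friction hinge (0.15 N m) keeps the lid where it is left. With the capacitor seated, its pad meets the can at about 0.05 rad; the rest works against the springs (about 6 N at the pin)
- lid_hole (a point): centre of the upper mouth of the 12 mm hole through the lid, 128 mm from the hinge axis on the lid's upper (outer) face; turns with the lid, z out of the outer face. With the lid shut it lies right above the post's bore, 80 mm above the bench
- post_bore (a point): mouth of the vertical bore, 11.2 mm in diameter and 52 mm deep, in the post (32 x 40 mm) on the jig's -x side, 70 mm from the seat's centre; 72 mm above the bench
- pin_block: aluminium block, 44 mm (its x) x 112 mm (its y) x 54 mm high, fixed to the bench, with two vertical 11.2 mm bores at y = +-32 mm; one pin stands in each, either way round. Origin in the middle of its underside
- pin_grip (a point): middle of the handle of the thick pin. Handle 15 mm in diameter and 34 mm long; below it, 17 mm under this point, a flange 26 mm in diameter and 4 mm thick, then a steel shank 10 mm in diameter and 50 mm long with a rounded-off nose. It stands upright in the pin block with its flange on the block's top; z is its axis, upward. Mass 60 g
- pin_tip (a point): lower end of the thick pin's shank, 71 mm below pin_grip
- slim_pin: the other pin, not to be used: handle 10 mm in diameter and 20 mm long, flange 20 mm, shank 6 mm in diameter; stands in the other bore of the pin block. Origin at the lower end of its shank, z up its axis

How it is judged:
On the way, in this order (a step that is already met when the one before it is completed fails the run):
1. the capacitor stands upright in the seat, on the contact plate, with the lid still open (horizontal distance between cap_center and seat below 0.005 m and z of cap_center in the frame of seat below 0.017 m and angle between cap_center's own z axis and vertical below 0.1 rad and value of joint lid above 1 rad), for 0.2 s.
2. the lid is swung down on to the capacitor (value of joint lid below 0.12 rad and horizontal distance between cap_center and seat below 0.005 m and z of cap_center in the frame of seat below 0.017 m), for 0.2 s.
3. the thick pin has passed through the lid's hole into the post's bore (horizontal distance between pin_tip and post_bore below 0.004 m and z of pin_tip in the frame of post_bore below -0.012 m and angle between pin_grip's own z axis and vertical below 0.15 rad and value of joint lid below 0.2 rad), for 0.1 s.
At the end, for the whole second after the job is handed in: Robot still holds the thick pin (over 3 N) and is clear of the jig (under 2 N); the pin presses on the jig (over 3 N), upright to 0.1 rad, tip at least 38 mm deep and within 4 mm of the bore axis; lid shut to 0.015 rad; capacitor upright to 0.1 rad, within 5 mm of the seat centre, pressed down (value of joint lid below 0.015 rad and horizontal distance between pin_tip and post_bore below 0.004 m and z of pin_tip in the frame of post_bore below -0.038 m and angle between each of pin_grip, cap_center's own z axis and vertical below 0.1 rad and contact force between pin and jig above 3 N and contact force between the fingers and pin above 3 N and contact force between each of the arm, the fingers and jig below 2 N and horizontal distance between cap_center and seat below 0.005 m and z of cap_center in the frame of seat below 0.0145 m); the arm keeps its last pose, push and grip.
It fails at once if the slim pin is moved from its place (distance of slim_pin from where it was at the start of the episode above 0.015 m).
It also fails if it takes over 72 s, if anything falls off the work surface, if the arm or the gripper's body presses on something with over 40 N, if the wrist force passes 120 N, or if a joint passes its speed limit or range.

### The arm

A 6-joint arm with a two-finger parallel gripper is mounted at the origin on a cart in front of the work surface, level with it; the furniture and walls round the work are solid. World frame = base frame: x ahead of the robot, y to its left, z up, the work surface at z = 0. Lengths are in m, angles in rad, forces in N, time in s.
With the tool pointing down it reaches from about 0.275 to 0.725 m from the base axis. Payload 15.9 kg.
Tool frame: the origin (TCP) lies between the finger pads; the fingertips stand 14 mm ahead of it and the grasp point (between the pads) lies 5 mm behind it; z points along the fingers, y is the line along which they close (so a half turn about z gives the same grasp; the last joint's range is limited). The gripper opens to 85 mm and grips with 20 to 120 N. Pads are 22 mm wide; open, the fingers measure 114 mm over their backs; the gripper's body (76 mm by 85 mm) begins 54 mm behind the grasp point. The pads swing forward as they close: fully open they stand 13 mm farther back than shut.
Start: joints at [-1.12, 0.213, -0.034, 1.323, 0, 1.571], TCP at [0.218, -0.45, 0.245] pointing down, gripper open.
Joint ranges: [-2.98, 2.98], [-0.74, 1.72], [-1.14, 1.35], [-2.1, 2.04], [-1.57, 1.44], [-3.14, 3.14]. Speed limits (rad/s): [1.89, 1.89, 2.39, 2.57, 3.14, 3.14].

### API

Orientations are given as [roll, pitch, yaw] about the fixed x, y, z axes, in that order (R = Rz(yaw) Ry(pitch) Rx(roll)).
In Python, from rig import sensors, imaging, ticket gives the robot as it stands.
- The arm moves only by the shell command python3 -m pendant 'ROWS'. ROWS is JSON, a list of rows, each a list of 5 numbers: the opening in per cent of the stroke, from 0 (shut) to 100 (fully open), then the shift along the tool's x, y, z in mm, then the turn about the tool's z in degrees. In form: [[fingers, x, y, z, twist], ...]. A call has 1 to 12 rows; each row shifts and turns the commanded pose from where the row before left it, along the tool's axes as they then stand; what a row does not reach is not made up. A row lasts 1/10 s, in which the tool goes at most 50 mm and 8.59 degrees, less where a joint would pass 70% of its speed; a pose out of reach is approached as far as the arm can. A call with a gripper value outside its range is refused whole. The fingers move at their own pace and stop on an object; the grip force is fixed at half the most. Time passes only in rows, so rows that do not move let the fingers close. It gives the time, the measured TCP pose, the force, the opening and the grip force at its end, in the units of the state.
- sensors.read_state(): the state, without advancing time (a new reading comes with each control period).
- imaging.capture(name): name is "side" or "top" or "wrist"; returns a dict with "img" (400x640x3 uint8, blue, green, red), "z_map" (400x640 float32, m along the optical axis (not along the pixel's ray), 0 where there is no reading), "fx", "fy", "cx", "cy" (pixels), "R" (3x3) and "t" (3): a world point X has camera coordinates R X + t. Camera axes: x right, y down, z forward; pixel columns grow to the right and rows downward; lengths in m; the calibration is good to about 2 mm. A picture is of the moment at which its call begins.
- ticket.finish_job(): hands the job in; it is judged then, once.
Trained networks look in a picture, given as the dict that the camera call returned (one of the last four; its "shot" number tells which), for a name from the list of things; names that differ only in an ending like _2 or _b are one class to them, and where a whole thing is asked for, a point or a joint stands for the part that bears it (a point fixed in the world has none). Each returns a list of dicts, best first, with "conf" (0 to 1); they miss things now and then, are a little off and sometimes report something else, mostly with a low value. They report only what shows in the picture. A call takes as long as a camera call.
- imaging.recognise(picture, target): "extent" ([centre column, centre row, width, height] in pixels, round what is visible of it).
- imaging.mark_of(picture, target): "pixel" ([column, row] in pixels: a listed point, or the origin of a listed thing).
The state is a dict: "time_s": time; "qpos": joint angles; "joint_vel": joint speeds; "joint_efforts": joint torques, N m; "tcp_pos": TCP position; "eef_rot": TCP orientation; "wrist_force": force on the tool from outside, world axes, zero at the start; "wrist_torque": the same for the moment, N m; "width": finger opening in m; "grip_force": force on a finger pad.
Only numpy, scipy, OpenCV 4.12 (cv2) and the standard library are available. Lean on these libraries where they do the work, as an engineer would, in place of code of your own. Each camera call takes 0.05 s, during which the arm holds its last target. There are 200 camera calls.

## Working session

There is one attempt and no reset: what is moved stays moved. The work goes in short steps, Python scripts to look and compute and a shell command to move; the robot and the scene stay as the last step left them, time stands still between calls to the robot, and variables do not carry over. Pictures are saved under pics/ and viewed, at most 10 in all, crops included, and the job is handed in when it is done.

```bash
mkdir -p pics; cat > h.py <<'E'
import numpy as np, cv2
from rig import sensors, imaging, ticket
def ray(p,px):
    d=np.array([(px[0]-p['cx'])/p['fx'],(px[1]-p['cy'])/p['fy'],1.]); R=np.array(p['R']);t=np.array(p['t'])
    return -R.T@t, R.T@d
def atz(p,px,z):
    c,d=ray(p,px); return c+d*(z-c[2])/d[2]
def atd(p,px):
    c,d=ray(p,px); u,v=int(round(px[0])),int(round(px[1])); w=p['z_map'][max(v-2,0):v+3,max(u-2,0):u+3]; w=w[w>0]
    return c+d*np.median(w) if w.size else None
def proj(p,X):
    c=np.array(p['R'])@np.array(X)+np.array(p['t']); return c[0]/c[2]*p['fx']+p['cx'],c[1]/c[2]*p['fy']+p['cy']
np.set_printoptions(precision=4,suppress=True)
E
python3 - <<'E'
from h import *
H=dict(cap_center=.0255,jig=0,seat=.032,hinge=.072,lid_hole=None,post_bore=.072,pin_block=0,pin_grip=.054+.021,pin_tip=None,slim_pin=None)
ims=[]
for n in("top","side"):
    p=imaging.capture(n); cv2.imwrite(f'pics/{n}0.png',p['img'])
    for k,z in H.items():
        for m in imaging.mark_of(p,k)[:2]:
            print(n,k,round(m['conf'],2),np.round(m['pixel'],1),'z:',atz(p,m['pixel'],z) if z is not None else '', 'd:',atd(p,m['pixel']))
s=sensors.read_state();print(s)
E
```

```text
top cap_center 0.66 [426.1 235.9] z: [ 0.3989 -0.2385  0.0255] d: [ 0.3981 -0.2332  0.0514]
top jig 0.84 [323.2 187.6] z: [0.5219 0.0085 0.    ] d: [0.5189 0.0083 0.0223]
top seat 0.68 [324.  184.5] z: [0.5252 0.0063 0.032 ] d: [0.5265 0.0063 0.0225]
top hinge 0.69 [323.1 160.2] z: [0.5772 0.0077 0.072 ] d: [0.5763 0.0076 0.0767]
top hinge 0.6 [197.8 221.8] z: [0.4343 0.3018 0.072 ] d: [0.433  0.2963 0.0919]
top lid_hole 0.72 [317.4 126.7] z:  d: [0.6191 0.0177 0.2171]
top lid_hole 0.45 [218.8 219.8] z:  d: [0.4398 0.2567 0.0539]
top post_bore 0.96 [326.2 211.4] z: [0.4562 0.0013 0.072 ] d: [0.4563 0.0013 0.0712]
top pin_block 0.93 [217.2 219. ] z: [0.4455 0.2731 0.    ] d: [0.4417 0.2603 0.0549]
top pin_grip 0.52 [198.7 221.7] z: [0.4343 0.2988 0.075 ] d: [0.4334 0.2952 0.0882]
top slim_pin 0.53 [230.9 222. ] z:  d: [0.4343 0.2276 0.0546]
side cap_center 0.72 [347.8 192.6] z: [ 0.3981 -0.239   0.0255] d: [ 0.3979 -0.2288  0.0291]
side jig 0.71 [287.9 238.8] z: [0.5219 0.0141 0.    ] d: [0.5179 0.0416 0.0129]
side jig 0.61 [240.7 153.4] z: [ 0.7879 -0.6702  0.    ] d: [0.6142 0.0458 
[... 597 characters left out ...]
 z: [0.4306 0.3114 0.075 ] d: [0.4307 0.3089 0.0736]
side pin_grip 0.58 [346.9 190.9] z: [ 0.398  -0.1115  0.075 ] d: [ 0.4004 -0.2274  0.0342]
side pin_tip 0.27 [286.6 234.3] z:  d: [0.5218 0.034  0.0199]
{'time_s': 1.1, 'qpos': array([-1.12  ,  0.2129, -0.0344,  1.3235, -0.    ,  1.5708]), 'joint_vel': array([ 0.0015, -0.001 ,  0.0001, -0.0003,  0.001 ,  0.0016]), 'joint_efforts': array([ -0.001 , -68.596 ,  48.7334,   0.0011,   0.    ,  -0.    ]), 'tcp_pos': array([ 0.2178, -0.45  ,  0.2453]), 'eef_rot': array([-3.1416,  0.    ,  0.4508]), 'wrist_force': array([ 0.2797, -0.0923, -0.0538]), 'wrist_torque': array([ 0.0081, -0.0393,  0.033 ]), 'grip_force': 0.0, 'width': 0.08525015413125385}
```

View pics/top0.png

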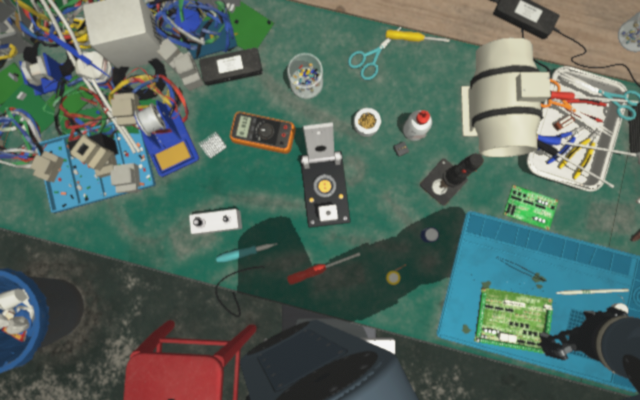

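View pics/side0.png

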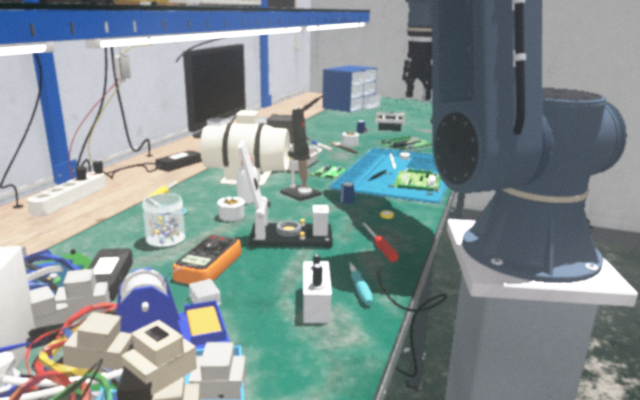

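Top: capacitor about (430,235), jig about (325,190), pin block about (215,220), with the larger handle at the left bore (198,221). Side: the blue can is at (348,192), and the lid leans back. The two views agree, so I'm going over the capacitor.

```bash
python3 -m pendant '[[100,31.7,-13.9,11,0],[100,31.7,-13.9,11,0],[100,31.7,-13.9,11,0],[100,31.7,-13.9,11,0],[100,31.7,-13.9,11,0],[100,31.7,-13.9,11,0],[100,31.7,-13.9,11,0],[100,31.7,-13.9,11,0],[100,0,0,0,7.3],[100,0,0,0,7.4],[100,0,0,0,7.4],[100,0,0,0,0]]'
python3 - <<'E'
from h import *
p=imaging.capture("wrist"); cv2.imwrite('pics/w1.png',p['img'])
for k,z in dict(cap_center=.0255).items():
    for m in imaging.mark_of(p,k)[:2]: print(k,m,atz(p,m['pixel'],z),atd(p,m['pixel']))
    for m in imaging.recognise(p,k)[:1]: print(m)
# top rim points by depth
R=np.array(p['R']);t=np.array(p['t']);v,u=np.nonzero(p['z_map']>0);z=p['z_map'][v,u]
C=np.c_[(u-p['cx'])/p['fx']*z,(v-p['cy'])/p['fy']*z,z];W=(C-t)@R
s=W[(abs(W[:,2]-.051)<.006)&(np.hypot(W[:,0]-.398,W[:,1]+.239)<.04)]
print(len(s),s.mean(0),s.min(0),s.max(0)); print(sensors.read_state()['tcp_pos'],sensors.read_state()['eef_rot'])
E
```

```text
time_s: 2.3
tcp_pos: [0.3977, -0.2394, 0.1573]
eef_rot: [3.142, 0.0, 0.063]
wrist_force: [0.6, 1.3, -0.0]
width: 0.085
grip_force: 0.0
cap_center {'pixel': [325.6, 188.4], 'conf': 0.57} [ 0.3989 -0.2449  0.0255] [ 0.4068 -0.2437  0.0517]
{'extent': [327.4, 188.8, 44.4, 49.3], 'conf': 0.73}
1538 [ 0.4025 -0.2432  0.051 ] [ 0.3836 -0.2603  0.0451] [ 0.4186 -0.2263  0.0535]
[ 0.3976 -0.2395  0.1574] [ 3.1415 -0.0001  0.0687]
```

```bash
python3 -m pendant '[[100,2.5,3,30,0],[100,0,0,30,0],[100,0,0,30,0],[100,0,0,25,0],[100,0,0,12,0],[30,0,0,0,0],[20,0,0,0,0],[20,0,0,0,0],[20,0,0,0,0],[20,0,0,0,0],[20,0,0,0,0]]'
```

```text
time_s: 3.55
tcp_pos: [0.401, -0.2427, 0.0315]
eef_rot: [3.141, -0.002, 0.065]
wrist_force: [-2.1, 0.8, 9.1]
width: 0.0337
grip_force: 58.7
```

```bash
python3 -m pendant '[[20,0,0,-40,0],[20,0,0,-45,0],[20,0,0,-45,0],[20,11.9,-30.3,0,0],[20,11.9,-30.3,0,0],[20,11.9,-30.3,0,0],[20,11.9,-30.3,0,0],[20,11.9,-30.3,0,0],[20,11.9,-30.3,0,0],[20,11.9,-30.3,0,0],[20,11.9,-30.3,0,0],[20,0,0,0,0]]'
python3 - <<'E'
from h import *
p=imaging.capture("wrist"); cv2.imwrite('pics/w2.png',p['img'])
R=np.array(p['R']);print('cam',-R.T@np.array(p['t']),R)
for k,z in dict(cap_center=None,seat=.032,post_bore=.072,hinge=.072,jig=0,lid_hole=None).items():
    for m in imaging.mark_of(p,k)[:2]: print(k,m['conf'],m['pixel'],atz(p,m['pixel'],z) if z is not None else '',atd(p,m['pixel']))
s=sensors.read_state();print(s['tcp_pos'],s['eef_rot'],s['width'],s['grip_force'])
E
```

```text
time_s: 4.75
tcp_pos: [0.4806, 0.0087, 0.1609]
eef_rot: [-3.141, -0.001, 0.069]
wrist_force: [-0.1, -0.9, -1.1]
width: 0.0335
grip_force: 60.0
cam [0.5605 0.0152 0.2905] [[ 0.0687 -0.9976 -0.0008]
 [-0.9481 -0.0655  0.3111]
 [-0.3104 -0.0206 -0.9504]]
cap_center 0.71 [320.0, 268.1]  [0.4949 0.0099 0.1804]
seat 0.62 [327.9, 138.8] [0.5244 0.0048 0.032 ] [0.5231 0.0044 0.0223]
jig 0.76 [323.9, 135.0] [0.5231 0.0073 0.    ] [0.526  0.0079 0.0227]
lid_hole 0.2 [317.7, 266.9]  [0.4954 0.0108 0.1805]
[0.4794 0.005  0.1605] [ 3.1415 -0.0002  0.0639] 0.03333521511671297 59.995320439338684
```

View pics/w2.png

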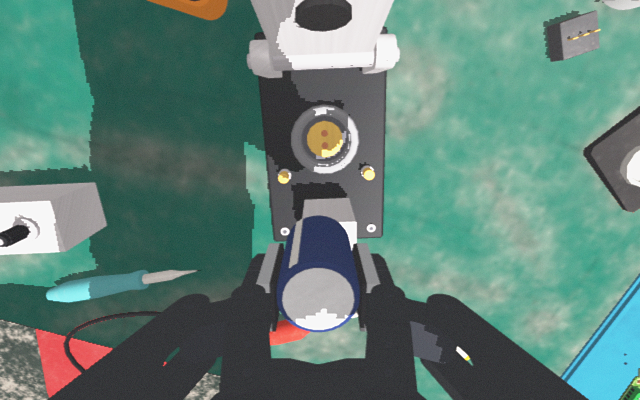

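```bash
cat >> h.py <<'E'
def cloud(p):
    v,u=np.nonzero(p['z_map']>0);z=p['z_map'][v,u]
    return (np.c_[(u-p['cx'])/p['fx']*z,(v-p['cy'])/p['fy']*z,z]-np.array(p['t']))@np.array(p['R'])
def slab(W,c,r,z0,z1):
    return W[(W[:,2]>z0)&(W[:,2]<z1)&(np.hypot(W[:,0]-c[0],W[:,1]-c[1])<r)]
E
python3 - <<'E'
from h import *
for n in("wrist","top"):
    p=imaging.capture(n);W=cloud(p)
    for nm,c,r,a,b in(("rim",(.5245,.006),.04,.028,.037),("post",(.456,.001),.04,.067,.077),("cap",(.485,.005),.04,.172,.19)):
        s=slab(W,c,r,a,b)
        if len(s)<10: print(n,nm,len(s));continue
        q=(s[:,:2]*1e3).astype(np.float32)
        print(n,nm,len(s),'circ',cv2.minEnclosingCircle(q),'rect',cv2.minAreaRect(q),'z',np.median(s[:,2]), 'pct',np.percentile(q,[2,98],axis=0).mean(0))
s=sensors.read_state();print(s['tcp_pos'])
E
```

```text
wrist rim 1742 circ ((522.91748046875, 7.62407112121582), 27.483247756958008) rect ((523.0968627929688, 7.460412979125977), (54.289424896240234, 54.10188674926758), 1.4806524515151978) z 0.032439448124328876 pct [523.1512   7.6666]
wrist post 183 circ ((460.0762939453125, 0.3339991271495819), 21.740407943725586) rect ((467.619140625, -2.3412857055664062), (43.4693717956543, 17.377288818359375), 70.43424987792969) z 0.07253885212939616 pct [463.2238   0.0207]
wrist cap 7519 circ ((486.1922607421875, 6.647226333618164), 35.22478103637695) rect ((480.17950439453125, 7.524219512939453), (68.94438934326172, 35.08619689941406), 81.70158386230469) z 0.18021509480248066 pct [481.294    6.7324]
top rim 0
top post 0
top cap 0
[0.4795 0.0052 0.1604]
```

```bash
python3 - <<'E'
from h import *
p=imaging.capture("wrist");W=cloud(p)
print([m for m in imaging.recognise(p,'cap_center')[:1]])
h=cv2.cvtColor(p['img'],cv2.COLOR_BGR2GRAY)[p['z_map']>0]
s=W[(abs(W[:,2]-.1803)<.0025)&(abs(W[:,1]-.006)<.0165)&(abs(W[:,0]-.48)<.04)]
for x in np.arange(-.030,.041,.005):
    b=s[abs(s[:,0]-.48-x)<.0025]; 
    if len(b): print(round(.48+x,3),len(b),b[:,1].min(),b[:,1].max(),np.median(b[:,2]))
print(s[:,0].min(),s[:,0].max())
a=W[(abs(W[:,1]-.006)<.004)&(abs(W[:,0]-.48)<.04)]
for x in np.arange(-.030,.041,.004):
    b=a[abs(a[:,0]-.48-x)<.002]; 
    if len(b): print(round(.48+x,3),len(b),b[:,2].min(),b[:,2].max())
E
```

```text
[{'extent': [318.1, 122.8, 152.9, 242.1], 'conf': 0.68}]
0.465 273 -0.004610588488628492 0.018047137638621938 0.1798132566310516
0.47 624 -0.008454840810738188 0.02103891947741631 0.1802648730579905
0.475 799 -0.010479965142975466 0.022498258345097517 0.18030250966354963
0.48 854 -0.01046497702907742 0.022472034410874687 0.18026719036234712
0.485 907 -0.010298148944945379 0.022417024247489037 0.18024990934467955
0.49 861 -0.010446944759057159 0.021609974862108743 0.18006675447120968
0.495 565 -0.005277318396592839 0.01821723007749726 0.179386368893735
0.4627048084791082 0.4974520133993492
0.462 31 0.1787609712076789 0.18020415307238505
0.466 131 0.015218286267621695 0.1813406874586546
0.47 358 0.015212593421218926 0.18186912817120518
0.474 195 0.015498336267142327 0.18181454247961265
0.478 215 0.015893609470220667 0.18162088973811283
0.482 205 0.015055582925224449 0.18190386184341592
0.486 213 0.015114851736066102 0.18192194169198544
0.49 1393 0.015165792344644099 0.23380751635308797
0.494 239 0.16679996070228933 0.23381583837864883
0.498 861 0.030812997504891644 0.1814700479894709
0.502 77 0.016469891815350614 0.0334956268421377
0.506 37 0.015939751738773336 0.018887748976596
0.51 41 0.02059762270750373 0.023476926494738235
0.514 46 0.020842214681058912 0.02338124895776302
0.518 45 0.019823947318249904 0.023517903041023035
```

```bash
python3 -m pendant '[[20,21.7,0.9,0,0],[20,21.8,0.9,0,0],[20,0,0,0,8.5],[20,0,0,0,8.5],[20,0,0,0,8.5],[20,0,0,0,8.5],[20,0,0,30,0],[20,0,0,30,0],[20,0,0,25,0],[20,0,0,10,0],[20,0,0,0,0]]'
python3 - <<'E'
from h import *
p=imaging.capture("wrist");W=cloud(p);cv2.imwrite('pics/w3.png',p['img'])
s=sensors.read_state();print(s['tcp_pos'],s['eef_rot'],s['wrist_force'])
z=s['tcp_pos'][2]
a=slab(W,(.523,.007),.02,z+.018,z+.0225);q=(a[:,:2]*1e3).astype(np.float32);print('cap',len(a),cv2.minEnclosingCircle(q))
a=slab(W,(.523,.007),.032,.029,.036);q=(a[:,:2]*1e3).astype(np.float32);print('rim',len(a),q.min(0),q.max(0))
E
```

```text
time_s: 6.4
tcp_pos: [0.494, -0.1242, 0.0652]
eef_rot: [-3.023, 0.028, -0.316]
wrist_force: [-0.3, -0.1, 0.4]
width: 0.0334
grip_force: 59.9
[ 0.4948 -0.1244  0.0663] [-3.0227  0.0265 -0.3155] [ 0.2711 -0.0247 -0.1292]
cap 0 ((0.0, 0.0), 0.0)
rim 2573 [495.7717 -20.7853] [550.1777  34.5078]
```

View pics/w3.png

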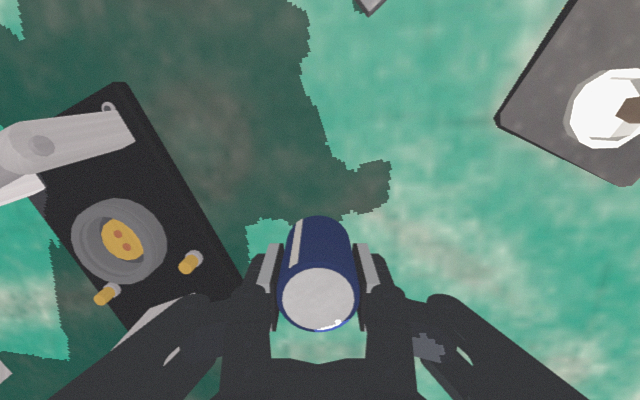

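```bash
python3 - <<'E'
from h import *
s=sensors.read_state();print(s['qpos'],s['joint_vel'],s['tcp_pos'],s['eef_rot'],s['time_s'])
E
python3 -m pendant '[[20,0,0,-30,0],[20,0,0,-30,0],[20,0,0,-30,0],[20,0,0,0,0]]'; python3 - <<'E'
from h import *
s=sensors.read_state();print(s['qpos'],s['joint_vel'],s['tcp_pos'],s['eef_rot'],s['time_s'])
E
```

```text
[-0.3165  0.3611 -0.3109  0.9253  0.1189  3.1406] [ 0.0022 -0.0192  0.0227  0.0101  0.0001 -0.0002] [ 0.4948 -0.1244  0.0663] [-3.0227  0.0265 -0.3155] 6.45
time_s: 6.85
tcp_pos: [0.4962, -0.1364, 0.1607]
eef_rot: [-3.023, 0.018, -0.316]
wrist_force: [-0.3, 0.4, -1.0]
width: 0.0336
grip_force: 59.9
[-0.3375  0.2904 -0.1547  1.1464  0.1183  3.1197] [ 0.0051  0.033  -0.0796 -0.0803 -0.0017  0.0074] [ 0.4962 -0.1364  0.1607] [-3.0229  0.0181 -0.3158] 6.85
```

```bash
python3 -m pendant '[[20,0,0,0,-8.5],[20,0,0,0,-8.5],[20,0,0,0,-8.5],[20,0,0,0,-8.5],[20,0,0,0,0]]'; python3 - <<'E'
from h import *
s=sensors.read_state();print(s['qpos'],s['tcp_pos'],s['eef_rot'],s['time_s'])
E
```

```text
time_s: 7.35
tcp_pos: [0.494, -0.1354, 0.1561]
eef_rot: [-3.029, -0.046, 0.277]
wrist_force: [-0.0, -0.4, -0.6]
width: 0.0335
grip_force: 59.9
[-0.337   0.2942 -0.1615  1.1424  0.1183  2.5238] [ 0.494  -0.1354  0.1561] [-3.0292 -0.046   0.2766] 7.35
```

```bash
for i in 1; do python3 -m pendant '[[20,0,0,0,-8.5],[20,0,0,0,-8.5],[20,0,0,0,-8.5],[20,0,0,0,-8.5],[20,0,0,0,-8.5],[20,0,0,0,-8.5],[20,0,0,0,-8.5],[20,0,0,0,-8.5],[20,0,0,0,-8.5],[20,0,0,0,-8.5],[20,0,0,0,-8.5],[20,0,0,0,-8.5]]'; done
python3 -m pendant '[[20,0,0,0,-8.5],[20,0,0,0,-8.5],[20,0,0,0,-8.5],[20,0,0,0,-8.5],[20,0,0,0,-8.5],[20,0,0,0,-8.5],[20,0,0,0,-8.5],[20,0,0,0,-8.5],[20,0,0,0,-8.5],[20,0,0,0,-8.5],[20,0,0,0,-8.5],[20,0,0,0,-8.5]]'
python3 -m pendant '[[20,0,0,0,-8.5],[20,0,0,0,-8.5],[20,0,0,0,-8.5],[20,0,0,0,-8.5],[20,0,0,0,-8.5],[20,0,0,0,-8.5],[20,0,0,0,-8.5],[20,0,0,0,-8.5],[20,0,0,0,-8.5],[20,0,0,0,-8.5],[20,0,0,0,-8.5],[20,0,0,0,-8.5]]'
python3 - <<'E'
from h import *
s=sensors.read_state();print(s['qpos'],s['tcp_pos'],s['eef_rot'],s['time_s'])
E
```

```text
time_s: 8.55
tcp_pos: [0.4939, -0.1353, 0.1559]
eef_rot: [3.073, -0.101, 2.061]
wrist_force: [-0.3, 0.0, -0.7]
width: 0.0336
grip_force: 59.8
time_s: 9.75
tcp_pos: [0.4939, -0.1353, 0.1559]
eef_rot: [3.057, 0.087, -2.449]
wrist_force: [-0.5, -0.1, -0.2]
width: 0.0335
grip_force: 59.8
time_s: 10.95
tcp_pos: [0.4939, -0.1353, 0.1559]
eef_rot: [-3.038, 0.064, -0.662]
wrist_force: [0.5, 1.0, -0.3]
width: 0.0336
grip_force: 59.8
[-0.337   0.2945 -0.1618  1.1423  0.1183 -2.8149] [ 0.4939 -0.1353  0.1559] [-3.0384  0.0642 -0.662 ] 10.95
```

```bash
python3 -m pendant '[[20,0,0,0,-8.5],[20,0,0,0,-8.5],[20,0,0,0,-6],[20,0,0,0,-5],[20,0,0,0,0]]'
python3 - <<'E'
from h import *
s=sensors.read_state();print(s['qpos'],s['tcp_pos'],s['eef_rot'],s['time_s'])
E
```

```text
time_s: 11.45
tcp_pos: [0.5052, -0.0929, 0.1559]
eef_rot: [-3.056, 0.01, -0.238]
wrist_force: [0.3, 0.2, -0.8]
width: 0.0335
grip_force: 59.9
[-0.2323  0.2824 -0.1751  1.1231  0.086  -3.1357] [ 0.5052 -0.0929  0.1559] [-3.0556  0.0104 -0.2382] 11.45
```

```bash
python3 -m pendant '[[20,0,0,0,-5],[20,0,0,0,-5],[20,0,0,0,-5],[20,0,0,0,-5],[20,0,0,0,0]]'
python3 - <<'E'
from h import *
s=sensors.read_state();print(s['qpos'],s['tcp_pos'],s['eef_rot'],s['time_s'])
E
```

```text
time_s: 11.95
tcp_pos: [0.5137, -0.0033, 0.1557]
eef_rot: [-3.13, -0.009, -0.018]
wrist_force: [-1.2, -0.7, -1.0]
width: 0.0334
grip_force: 60.0
[-0.0131  0.2671 -0.1934  1.1017  0.0115 -3.1366] [ 0.5137 -0.0033  0.1557] [-3.13   -0.0086 -0.0181] 11.95
```

```bash
python3 -m pendant '[[20,0,0,0,-3.2],[20,0,0,0,0],[20,0,0,0,8],[20,0,0,0,0]]'
python3 - <<'E'
from h import *
s=sensors.read_state();print(s['qpos'],s['tcp_pos'],s['eef_rot'],s['time_s'])
E
```

```text
time_s: 12.35
tcp_pos: [0.5133, 0.0084, 0.1555]
eef_rot: [-3.141, -0.009, -0.129]
wrist_force: [0.1, -0.6, 0.2]
width: 0.0333
grip_force: 60.0
[ 0.0167  0.2667 -0.1946  1.1009 -0.0005 -2.9963] [0.5133 0.0084 0.1555] [-3.1408 -0.0087 -0.1286] 12.35
```

```bash
python3 -m pendant '[[20,9.7,0.8,0,0],[20,0,0,0,8.5],[20,0,0,0,8.5],[20,0,0,0,8.5],[20,0,0,40,0],[20,0,0,0,0]]'
cat > m.py <<'E'
from h import *
p=imaging.capture("wrist");W=cloud(p);cv2.imwrite('pics/w4.png',p['img'])
s=sensors.read_state();print(s['tcp_pos'],s['eef_rot'],s['wrist_force'])
T=s['tcp_pos'];z=T[2]
a=slab(W,T,.02,z+.0175,z+.0225);q=(a[:,:2]*1e3).astype(np.float32);print('cap',len(a),cv2.minEnclosingCircle(q),q.min(0),q.max(0))
a=slab(W,(.523,.007),.033,.029,.036);q=(a[:,:2]*1e3).astype(np.float32);print('rim',len(a),cv2.minEnclosingCircle(q),q.min(0),q.max(0))
E
python3 m.py
```

```text
time_s: 12.95
tcp_pos: [0.5213, 0.0066, 0.112]
eef_rot: [-3.14, -0.003, -0.566]
wrist_force: [-0.6, 0.2, -1.3]
width: 0.0335
grip_force: 60.0
[0.522  0.0067 0.1141] [-3.1396 -0.0042 -0.5656] [0.5893 0.0457 1.3485]
cap 2959 ((521.9352416992188, 6.642807960510254), 19.902597427368164) [503.6014 -13.1946] [539.2018  26.4816]
rim 1453 ((523.2269287109375, 7.301638603210449), 27.55451011657715) [498.1217 -20.0467] [550.3293  34.6989]
```

View pics/w4.png

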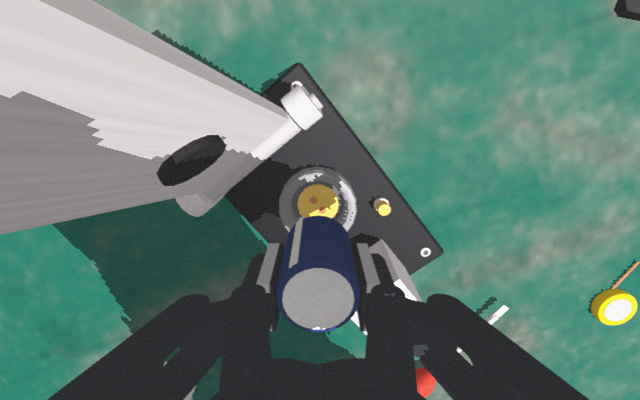

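The seat rim is at about (318,200) in the picture, with the can (318,298) lined up on it. The lid is clear to the left. I'm lowering the can.

```bash
python3 -m pendant '[[20,0,0,25,0],[20,0,0,18,0],[20,0,0,10,0],[20,0,0,0,0]]';python3 -m pendant '[[20,0,0,4,0],[20,0,0,3,0],[20,0,0,1,0],[20,0,0,0,0]]'
```

```text
time_s: 13.4
tcp_pos: [0.5235, 0.007, 0.0624]
eef_rot: [-3.138, -0.007, -0.567]
wrist_force: [-0.1, -0.3, 0.3]
width: 0.0336
grip_force: 60.0
time_s: 13.8
tcp_pos: [0.5237, 0.0072, 0.0546]
eef_rot: [-3.137, -0.008, -0.567]
wrist_force: [-0.7, -0.3, 0.2]
width: 0.0336
grip_force: 60.1
```

```bash
python3 -m pendant '[[20,0,0,2,0],[20,0,0,1,0],[20,0,0,0,0]]';python3 -m pendant '[[30,0,0,0,0],[45,0,0,0,0],[55,0,0,0,0],[55,0,0,0,0],[55,0,0,0,0]]'
```

```text
time_s: 14.1
tcp_pos: [0.524, 0.0072, 0.0517]
eef_rot: [-3.137, -0.008, -0.567]
wrist_force: [-0.9, -0.1, 6.0]
width: 0.0335
grip_force: 60.4
time_s: 14.6
tcp_pos: [0.5236, 0.0072, 0.0513]
eef_rot: [-3.138, -0.007, -0.567]
wrist_force: [0.3, -0.6, 0.1]
width: 0.0472
grip_force: 0.0
```

```bash
python3 -m pendant '[[55,0,0,-30,0],[55,0,0,-40,0],[55,0,0,-40,0],[55,0,0,-40,0],[30,0,0,-40,0],[0,0,0,-20,0],[0,0,0,0,0],[0,0,0,0,0]]'
python3 - <<'E'
from h import *
s=sensors.read_state();print(s['tcp_pos'],s['eef_rot'],s['qpos'])
p=imaging.capture("wrist");W=cloud(p);cv2.imwrite('pics/w5.png',p['img'])
a=slab(W,(.523,.007),.025,.066,.078);q=(a[:,:2]*1e3).astype(np.float32);print('cap',len(a),cv2.minEnclosingCircle(q),np.median(a[:,2]))
a=slab(W,(.523,.007),.033,.029,.036);q=(a[:,:2]*1e3).astype(np.float32);print('rim',len(a),cv2.minEnclosingCircle(q) if len(q) else 0)
a=slab(W,(.456,.001),.04,.069,.075);q=(a[:,:2]*1e3).astype(np.float32);print('post',len(a),cv2.minAreaRect(q) if len(q) else 0)
for n in("wrist","side","top"):
  if n!="wrist":p=imaging.capture(n);W=cloud(p)
  a=W[(W[:,2]>.09)&(W[:,2]<.24)&(W[:,0]>.56)&(W[:,0]<.70)&(abs(W[:,1]-.012)<.05)]
  for z in np.arange(.1,.24,.02):
    b=a[abs(a[:,2]-z)<.01]
    if len(b):print(n,round(z,2),len(b),np.percentile(b[:,0],[2,50,98]),np.percentile(b[:,1],[2,98]))
E
```

```text
time_s: 15.4
tcp_pos: [0.522, 0.0073, 0.2611]
eef_rot: [-3.137, -0.008, -0.567]
wrist_force: [-0.2, -0.0, -1.0]
width: 0.0001
grip_force: 0.0
[0.522  0.0073 0.2611] [-3.1374 -0.0077 -0.5673] [ 0.0144  0.249   0.0515  1.3646 -0.0007 -2.5599]
cap 908 ((524.1600952148438, 8.747648239135742), 17.679996490478516) 0.07268878511535522
rim 587 ((522.964111328125, 7.447988033294678), 27.498823165893555)
post 1020 ((453.2908630371094, -0.25476646423339844), (32.96520233154297, 40.32953643798828), 6.183228015899658)
wrist 0.1 396 [0.5828 0.5874 0.5944] [-0.0146  0.0432]
wrist 0.12 417 [0.5877 0.5918 0.5993] [-0.0143  0.044 ]
wrist 0.14 812 [0.5914 0.5969 0.6033] [-0.0135  0.044 ]
wrist 0.16 875 [0.598  0.6027 0.6095] [-0.0131  0.0448]
wrist 0.18 1174 [0.6029 0.6078 0.6146] [-0.0125  0.0453]
wrist 0.2 1577 [0.608  0.613  0.6194] [-0.012  0.046]
wrist 0.22 2515 [0.6131 0.6194 0.6264] [-0.0111  0.0467]
side 0.1 78 [0.5828 0.5878 0.594 ] [-0.0141  0.0469]
side 0.12 72 [0.5874 0.5912 0.5976] [0.0075 0.0479]
side 0.14 92 [0.5916 0.5971 0.6033] [-0.0099  0.0475]
side 0.16 83 [0.5985 0.6029 0.6078] [-0.0111  0.0487]
side 0.18 88 [0.6034 0.6079 0.6135] [-0.0115  0.0494]
side 0.2 88 [0.6082 0.6133 0.6177] [-0.0113  0.0497]
side 0.22 44 [0.6129 0.6184 0.625 ] [-0.0116  0.0494]
```

View pics/w5.png

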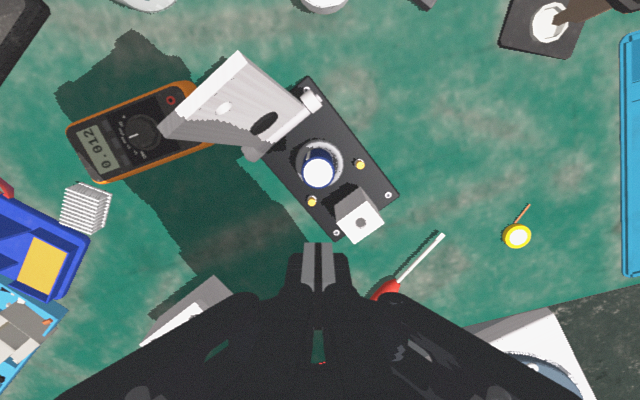

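The can stands in the seat: top circle at (320,170), top height 72.7 mm, 1.8 mm off centre. The lid leans back at about 1.83 rad. Next I go behind the lid with the fingers closed.

```bash
python3 -m pendant '[[0,27.3,-21.9,0,0],[0,27.3,-21.9,0,0],[0,27.3,-21.9,0,0],[0,27.3,-21.9,0,0],[0,0,0,0,0],[0,0,0,0,0]]'; python3 -m pendant '[[0,0,0,25,0],[0,0,0,25,0],[0,0,0,20,0],[0,0,0,0,0]]'
```

```text
time_s: 16.15
tcp_pos: [0.661, 0.0226, 0.2606]
eef_rot: [-3.139, -0.005, -0.567]
wrist_force: [0.0, 0.8, -0.7]
width: -0.0001
grip_force: 0.0
time_s: 16.55
tcp_pos: [0.6592, 0.0223, 0.1903]
eef_rot: [-3.14, -0.004, -0.567]
wrist_force: [-0.8, -0.7, 0.7]
width: -0.0003
grip_force: 0.0
```

```bash
python3 -m pendant '[[0,-8.4,6.8,-1.2,0],[0,-8.4,6.8,-1.2,0],[0,-8.4,6.8,-1.2,0],[0,-8.4,6.8,-1.2,0],[0,-8.4,6.8,-1.2,0],[0,0,0,0,0]]'; python3 -m pendant '[[0,-10.5,8.4,1.5,0],[0,-10.5,8.4,1.5,0],[0,-10.5,8.4,1.6,0],[0,0,0,0,0]]'
```

```text
time_s: 17.15
tcp_pos: [0.6071, 0.0162, 0.2002]
eef_rot: [-3.136, -0.009, -0.567]
wrist_force: [1.2, 0.1, 0.2]
width: 0.0
grip_force: 0.0
time_s: 17.55
tcp_pos: [0.5671, 0.012, 0.1941]
eef_rot: [-3.137, -0.008, -0.567]
wrist_force: [0.5, -1.5, 0.2]
width: 0.0001
grip_force: 0.0
```

```bash
python3 -m pendant '[[0,-7.8,6.2,4,0],[0,-7.8,6.2,6,0],[0,-7.8,6.3,6.5,0],[0,-6.3,5,7,0],[0,-6.3,5,7.5,0],[0,-6.3,5.1,8,0],[0,0,0,0,0]]'
python3 - <<'E'
from h import *
p=imaging.capture("side");cv2.imwrite('pics/s6.png',cv2.resize(p['img'][100:300,180:440],(780,600)))
E
```

```text
time_s: 18.25
tcp_pos: [0.514, 0.0062, 0.1535]
eef_rot: [-3.138, -0.007, -0.567]
wrist_force: [-0.3, -0.2, 0.1]
width: -0.0002
grip_force: 0.0
```

View pics/s6.png

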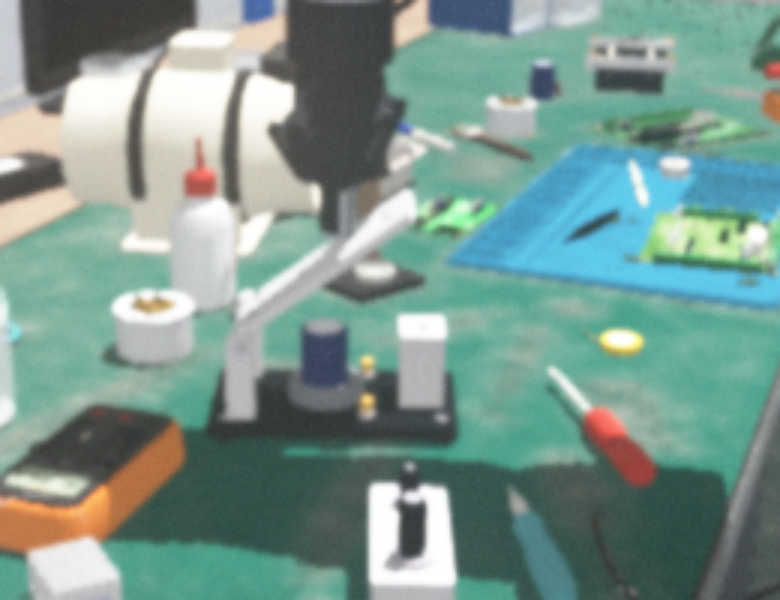

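Lid at about 0.6 rad (free edge at (405,205)), with the finger on its outer face. I continue the arc down.

```bash
python3 -m pendant '[[0,-4.4,3.5,8,0],[0,-4.4,3.5,9,0],[0,-4.4,3.5,9.5,0],[0,-2,1.6,8,0],[0,-2,1.6,8,0],[0,-1.5,1.3,6,0],[0,0,0,2,0],[0,0,0,0,0]]'
cat > lid.py <<'E'
from h import *
s=sensors.read_state();print(s['tcp_pos'],s['wrist_force'])
c,sn=np.cos(.108),np.sin(.108)
for n in("side","top"):
    W=cloud(imaging.capture(n));J=np.c_[(W[:,0]-.523)*c+(W[:,1]-.0074)*sn,-(W[:,0]-.523)*sn+(W[:,1]-.0074)*c,W[:,2]]
    a=J[(J[:,0]<.05)&(J[:,0]>-.088)&(abs(J[:,1])<.026)&(J[:,2]>.074)&(J[:,2]<.115)]
    for x in np.arange(-.085,.05,.015):
        b=a[abs(a[:,0]-x)<.0075]
        if len(b)>3:print(n,round(x,3),len(b),np.percentile(b[:,2],[10,50,90]))
E
python3 lid.py
```

```text
time_s: 19.1
tcp_pos: [0.4909, 0.0036, 0.1028]
eef_rot: [-3.138, -0.007, -0.567]
wrist_force: [0.1, -0.4, 0.4]
width: 0.0002
grip_force: 0.0
[0.4909 0.0036 0.1028] [ 0.0791 -0.3561  0.3666]
side -0.085 43 [0.0881 0.089  0.0902]
side -0.07 59 [0.0854 0.0879 0.0887]
side -0.055 56 [0.0861 0.087  0.0878]
side -0.04 117 [0.085  0.0954 0.1108]
side -0.025 103 [0.0836 0.0941 0.111 ]
side -0.01 59 [0.0821 0.083  0.084 ]
side 0.005 56 [0.0808 0.0822 0.0833]
side 0.02 60 [0.0796 0.0806 0.0816]
side 0.035 61 [0.0783 0.0795 0.0806]
side 0.05 31 [0.0779 0.0789 0.0807]
```

```bash
python3 -m pendant '[[0,0,0,2,0],[0,0,0,0,0],[0,0,0,0,0],[0,0,0,-40,0],[0,0,0,-45,0],[0,0,0,-15,0],[0,0,0,0,0]]'
python3 lid.py | grep side
python3 -m pendant '[[50,-23.9,-24.2,0,0],[60,-23.9,-24.2,0,0],[60,-23.9,-24.2,0,0],[60,-23.9,-24.2,0,0],[60,-23.9,-24.2,0,0],[60,-23.9,-24.2,0,0],[60,-23.9,-24.2,0,0],[60,-23.9,-24.2,0,0],[60,0,0,0,8.2],[60,0,0,0,8.2],[60,0,0,0,8.2],[60,0,0,0,8.2]]'
python3 -m pendant '[[60,0,0,0,8.2],[60,0,0,0,8.2],[60,0,0,0,8.2],[60,0,0,0,0]]'
python3 - <<'E'
from h import *
s=sensors.read_state();print(s['tcp_pos'],s['eef_rot'],s['qpos'])
p=imaging.capture("wrist");W=cloud(p);cv2.imwrite('pics/w7.png',p['img'])
for k,z in dict(pin_grip=.075,slim_pin=None,pin_block=None).items():
    for m in imaging.mark_of(p,k)[:2]: print(k,m['conf'],m['pixel'],atz(p,m['pixel'],z) if z else '',atd(p,m['pixel']))
a=slab(W,(.434,.263),.08,.052,.056);q=(a[:,:2]*1e3).astype(np.float32);print('block',len(a),cv2.minAreaRect(q))
for c in((.434,.295),(.434,.231)):
  for a0,a1 in((.0565,.060),(.062,.072),(.074,.084),(.087,.098)):
    a=slab(W,c,.025,a0,a1)
    if len(a)>5:
        q=(a[:,:2]*1e3).astype(np.float32);print(c,a0,len(a),cv2.minEnclosingCircle(q),np.median(a[:,2]))
E
```

```text
time_s: 19.9
tcp_pos: [0.4914, 0.0037, 0.2035]
eef_rot: [-3.135, -0.011, -0.567]
wrist_force: [0.5, 0.6, -0.9]
width: 0.0001
grip_force: 0.0
side -0.085 40 [0.0864 0.0875 0.0883]
side -0.07 59 [0.0844 0.0865 0.0873]
side -0.055 68 [0.0839 0.0854 0.0863]
side -0.04 63 [0.0835 0.0845 0.0856]
side -0.025 57 [0.0822 0.0834 0.0841]
side -0.01 56 [0.0812 0.0823 0.0831]
side 0.005 57 [0.0801 0.0812 0.0827]
side 0.02 57 [0.0794 0.0802 0.0811]
side 0.035 58 [0.0787 0.0795 0.0803]
side 0.05 32 [0.0773 0.0788 0.0805]
time_s: 21.2
tcp_pos: [0.4322, 0.2694, 0.1988]
eef_rot: [-3.137, -0.004, -1.145]
wrist_force: [-0.1, -1.2, 0.1]
width: 0.0512
grip_force: 0.0
time_s: 21.6
tcp_pos: [0.4323, 0.2693, 0.199]
eef_rot: [-3.135, -0.002, -1.572]
wrist_force: [-0.1, 0.2, 0.2]
width: 0.0511
grip_force: 0.0
[0.4323 0.2693 0.199 ] [-3.1349 -0.0017 -1.5717] [ 0.5601  0.2406 -0.1164  1.2091 -0.005  -1.0097]
slim_pin 0.56 [314.2, 143.3]  [0.4362 0.2326 0.0583]
pin_block 0.75 [315.4, 170.8]  [0.4353 0.2572 0.0548]
pin_block 0.67 [321.7, 231.5]  [0.4299 0.2981 0.0926]
block 4567 ((436.8495788574219, 271.8121337890625), (44.10832595825195, 112.35550689697266), 6.72307825088501)
(0.434, 0.295) 0.0565 267 ((432.9925231933594, 293.54803466796875), 20.583086013793945) 0.05875225073876234
(0.434, 0.295) 0.062 83 ((433.36309814453125, 302.6606140136719), 8.492695808410645) 0.06740714758648121
(0.434, 0.295) 0.074 90 ((432.9371032714844, 302.99700927734375), 8.709931373596191) 0.07915867513283784
(0.434, 0.295) 0.087 309 ((433.21478271484375, 303.09490966796875), 8.659346580505371) 0.09285049280412606
(0.434, 0.231) 0.0565 222 ((436.251708984375, 234.2607879638672), 18.291933059692383) 0.058673851208655634
(0.434, 0.231) 0.062 29 ((440.39862060546875, 238.727783203125), 5.820534706115723) 0.06838887673567504
(0.434, 0.231) 0.074 168 ((440.6344299316406, 239.8434295654297), 6.217135429382324) 0.07838853810257251
```

View pics/w7.png

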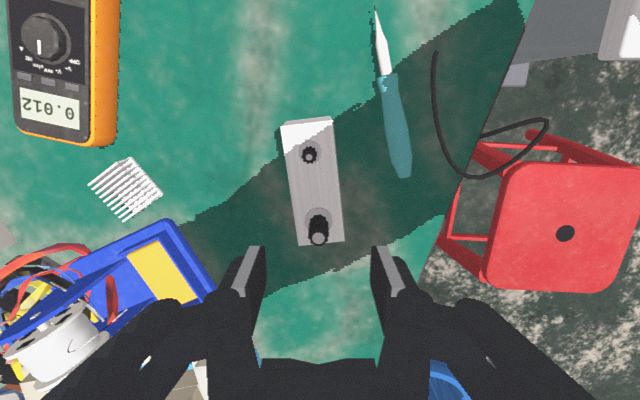

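Thick pin: handle top at (318,237), at (433.1, 303.2) mm, which matches the block fit and the known heights. The slim pin is at (309,155), out of the way. I'm grasping now.

```bash
python3 -m pendant '[[60,-17,-0.4,0,0],[60,-17,-0.4,0,0],[60,0,0,35,0],[60,0,0,35,0],[60,0,0,30,0],[60,0,0,15,0],[60,0,0,0,0]]'; python3 -m pendant '[[60,0,0,7,0],[30,0,0,0,0],[5,0,0,0,0],[0,0,0,0,0],[0,0,0,0,0],[0,0,0,0,0],[0,0,0,0,0],[0,0,0,0,0]]'
```

```text
time_s: 22.5
tcp_pos: [0.4333, 0.304, 0.0832]
eef_rot: [-3.136, -0.003, -1.567]
wrist_force: [-0.2, -0.8, 0.6]
width: 0.0513
grip_force: 0.0
time_s: 23.3
tcp_pos: [0.4341, 0.304, 0.0792]
eef_rot: [-3.134, 0.001, -1.569]
wrist_force: [-8.1, 1.8, 7.8]
width: 0.0132
grip_force: 58.4
```

```bash
python3 -m pendant '[[0,0,0,-15,0],[0,0,0,-35,0],[0,0,0,-40,0],[0,0,0,-30,0],[0,0,0,0,0]]'; python3 -m pendant '[[0,20,-1.9,0,0],[0,31.5,-1.9,0,0],[0,31.5,-1.9,0,0],[0,31.5,-1.9,0,0],[0,31.5,-1.9,0,0],[0,31.5,-1.9,0,0],[0,31.5,-1.9,0,0],[0,31.5,-1.9,0,0],[0,31.5,-1.9,0,0],[0,31.5,-1.7,0,0],[0,0,0,0,0]]'
cat > q.py <<'E'
from h import *
s=sensors.read_state();print(s['tcp_pos'],s['eef_rot'],s['wrist_force'],s['width'],s['qpos'])
p=imaging.capture("wrist");W=cloud(p);cv2.imwrite('pics/w8.png',p['img'])
T=s['tcp_pos']
for k in("pin_grip","pin_tip","lid_hole"):
    for m in imaging.mark_of(p,k)[:2]: print(k,m['conf'],m['pixel'],atd(p,m['pixel']))
for h in(("handle",.004,.014,.014),("flange",-.024,-.018,.02),("shank",-.06,-.03,.02),("tip",-.078,-.06,.02)):
    a=slab(W,T,h[3],T[2]+h[1],T[2]+h[2])
    if len(a)>8: q=(a[:,:2]*1e3).astype(np.float32);print(h[0],len(a),cv2.minEnclosingCircle(q),q.min(0),q.max(0),np.percentile(a[:,2],[2,98]))
# lid hole: lid-plane points, hole missing
c,sn=np.cos(.108),np.sin(.108);J=np.c_[(W[:,0]-.523)*c+(W[:,1]-.0074)*sn,-(W[:,0]-.523)*sn+(W[:,1]-.0074)*c,W[:,2]]
a=J[(J[:,0]<.05)&(J[:,0]>-.11)&(abs(J[:,1])<.045)&(J[:,2]>.076)&(J[:,2]<.095)];q=(a[:,:2]*1e3).astype(np.float32);print('lid J',len(a),cv2.minAreaRect(q),q.min(0),q.max(0))
E
python3 q.py
```

```text
time_s: 23.8
tcp_pos: [0.4353, 0.3049, 0.203]
eef_rot: [-3.127, 0.003, -1.569]
wrist_force: [1.2, 1.3, -1.4]
width: 0.0129
grip_force: 58.7
time_s: 24.9
tcp_pos: [0.4529, -0.0026, 0.1986]
eef_rot: [-3.133, -0.001, -1.572]
wrist_force: [0.1, 0.1, -0.9]
width: 0.0126
grip_force: 58.7
[ 0.4529 -0.0026  0.1986] [-3.1329 -0.0013 -1.5723] [ 0.0625  0.0734 -0.9015] 0.012647550888082598 [-0.0048  0.1235 -0.261   1.1777 -0.0013 -1.5741]
pin_grip 0.93 [320.7, 264.0] [ 0.4517 -0.0115  0.2081]
pin_grip 0.38 [316.1, 193.4] [0.4556 0.0037 0.0623]
pin_tip 0.8 [321.0, 212.6] [ 0.4514 -0.0078  0.1382]
lid_hole 0.57 [315.8, 195.9] [0.4558 0.0043 0.0675]
handle 1056 ((452.9140930175781, -2.717686414718628), 13.877811431884766) [442.7292 -13.1911] [463.1511   9.4087] [0.203  0.2126]
flange 577 ((453.0203857421875, -7.914341449737549), 12.017715454101562) [441.0034 -16.3693] [465.0374  -6.6345] [0.1751 0.1796]
shank 149 ((453.03167724609375, -4.096096992492676), 4.782386302947998) [448.2681  -8.5721] [457.7488  -3.3096] [0.1391 0.1559]
tip 58 ((452.7246398925781, -4.814180850982666), 4.583573341369629) [448.1732  -8.3586] [457.2761  -4.1702] [0.1294 0.1382]
lid J 11876 ((-20.806640625, -0.036960601806640625), (141.67713928222656, 60.8630485534668), 0.22056423127651215) [-91.7084 -30.5907] [49.9973 30.4076]
```

View pics/w8.png

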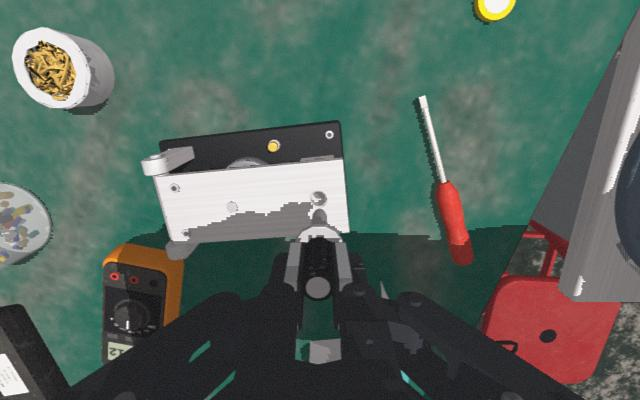

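Lid hole visible at (318,198), pin shank just below it at (320,220). The lid rectangle agrees with the jig frame, so I shift by about 3.4 mm and come closer.

```bash
python3 -m pendant '[[0,-3.4,-0.6,0,0],[0,0,0,15,0],[0,0,0,10,0],[0,0,0,0,0]]'
python3 q.py; python3 - <<'E'
from h import *
p=imaging.capture("wrist")
for m in imaging.mark_of(p,"lid_hole")[:2]: print(m,atz(p,m['pixel'],.087))
for n in("top","side"):
    p=imaging.capture(n)
    for m in imaging.mark_of(p,"lid_hole")[:1]: print(n,m,atz(p,m['pixel'],.087))
p=imaging.capture("wrist")
print(proj(p,(.4537,0,.0885)))
cv2.imwrite('pics/w9.png',cv2.resize(p['img'][150:300,220:420],(800,600)))
E
```

```text
time_s: 25.5
tcp_pos: [0.4529, 0.0042, 0.1725]
eef_rot: [-3.135, -0.001, -1.568]
wrist_force: [-0.4, 0.2, -0.2]
width: 0.0134
grip_force: 58.7
[0.4529 0.0042 0.1725] [-3.1353 -0.0005 -1.5682] [-0.3507  0.1717 -0.1926] 0.013416756054129595 [ 0.0097  0.139  -0.3105  1.115  -0.0006 -1.5638]
pin_grip 0.85 [318.4, 267.4] [ 0.4527 -0.0039  0.1833]
pin_tip 0.87 [320.8, 212.7] [ 0.4515 -0.0012  0.1127]
lid_hole 0.91 [316.2, 199.8] [0.4548 0.0046 0.0706]
handle 1053 ((452.9199523925781, 3.747077465057373), 13.675378799438477) [442.7459  -6.4124] [463.0649  15.8542] [0.1769 0.1864]
flange 573 ((453.05194091796875, -0.9984346628189087), 12.04738712310791) [441.0063  -9.5937] [465.0976  -0.1009] [0.1492 0.1535]
shank 149 ((452.937744140625, 2.891547918319702), 4.838829040527344) [448.16    -1.8549] [457.66     3.9467] [0.113  0.1287]
tip 57 ((452.62823486328125, 2.1279261112213135), 4.564263820648193) [448.0641  -1.4971] [457.1923   2.3515] [0.1029 0.1121]
lid J 14601 ((-20.740577697753906, 1.8639678955078125), (141.4644012451172, 76.63440704345703), 0.006877325940877199) [-91.4725 -36.4448] [49.9937 40.1897]
{'pixel': [317.9, 199.8], 'conf': 0.81} [ 0.4548 -0.0008  0.087 ]
side {'pixel': [289.3, 227.0], 'conf': 0.34} [0.5    0.1464 0.087 ]
(np.float64(319.13347272099764), np.float64(201.9747924411002))
```

View pics/w9.png

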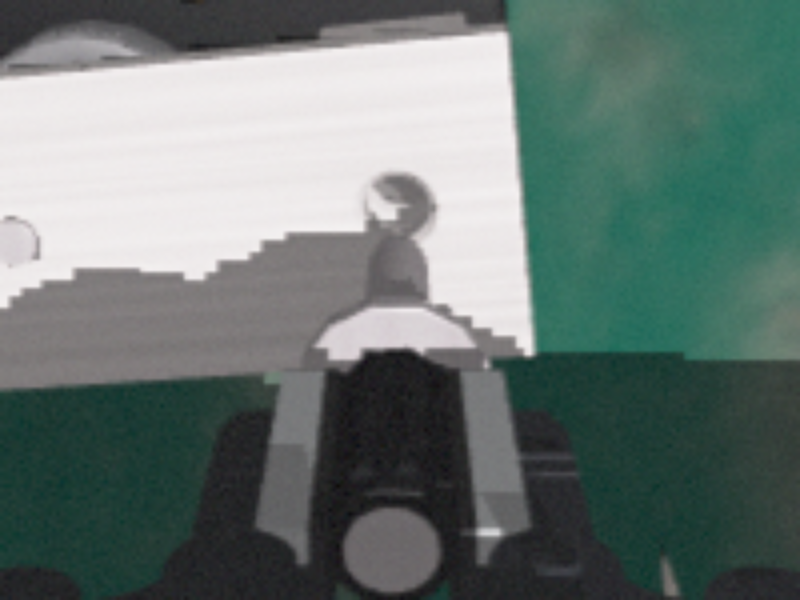

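```bash
python3 -m pendant '[[0,3.5,-0.7,0,0],[0,0,0,0,0],[0,0,0,0,0],[0,0,0,0,0]]'
python3 q.py
```

```text
time_s: 26.45
tcp_pos: [0.4545, 0.0001, 0.1737]
eef_rot: [-3.133, -0.001, -1.569]
wrist_force: [-1.1, 0.3, -0.1]
width: 0.0135
grip_force: 58.7
[0.4545 0.0001 0.1737] [-3.1331 -0.0006 -1.5692] [-1.1174  0.322  -0.1101] 0.013548697150435092 [ 0.0005  0.1394 -0.3068  1.1161 -0.0006 -1.5718]
pin_grip 0.83 [320.9, 266.6] [ 0.4532 -0.0084  0.1845]
pin_tip 0.81 [320.8, 211.2] [ 0.4531 -0.0051  0.1107]
lid_hole 0.88 [319.2, 207.4] [0.4542 0.0064 0.0726]
handle 1031 ((454.4460144042969, -0.32161182165145874), 13.73029899597168) [444.27  -10.421] [464.9706  11.6849] [0.1782 0.1877]
flange 569 ((454.6852722167969, -5.493615627288818), 11.954812049865723) [442.7359 -13.5662] [466.6346  -4.0808] [0.1505 0.1548]
shank 154 ((454.6168212890625, -1.6478543281555176), 4.814910888671875) [449.8206  -6.1104] [459.2935  -0.5029] [0.1142 0.1304]
tip 53 ((454.2795104980469, -2.2560672760009766), 4.555120468139648) [449.7314  -5.6581] [458.8276  -2.0056] [0.1043 0.1136]
lid J 14002 ((-20.732582092285156, 4.852499008178711), (141.66342163085938, 70.60687255859375), 0.2588656544685364) [-91.552  -30.6427] [49.9982 40.4756]
```

```bash
python3 -m pendant '[[0,-0.8,0.9,0,0],[0,0,0,8,0],[0,0,0,8,0],[0,0,0,5,0],[0,0,0,0,0],[0,0,0,0,0]]'
python3 q.py | grep -v lid
```

```text
time_s: 27.25
tcp_pos: [0.4536, 0.0009, 0.1526]
eef_rot: [-3.134, -0.001, -1.569]
wrist_force: [-0.3, 0.2, -1.2]
width: 0.0126
grip_force: 58.6
[0.4536 0.0009 0.1526] [-3.1335 -0.0005 -1.5691] [-0.3297  0.1744 -1.2058] 0.012631345811370858 [ 0.0024  0.1513 -0.3483  1.0631 -0.0006 -1.5701]
pin_grip 0.63 [318.6, 265.8] [ 0.4533 -0.0077  0.1629]
pin_tip 0.86 [320.6, 214.1] [ 0.4524 -0.0043  0.0947]
handle 1029 ((453.5884094238281, 0.6566991806030273), 13.794455528259277) [443.2581  -9.5475] [463.7437  12.7814] [0.157  0.1665]
flange 575 ((453.79571533203125, -4.702058792114258), 11.982946395874023) [441.8157 -12.8679] [465.7757  -3.4114] [0.1294 0.1338]
shank 151 ((453.77630615234375, -0.6297382712364197), 4.846316814422607) [448.9691  -5.1268] [458.4982   0.4609] [0.0929 0.1092]
tip 1851 ((453.6192932128906, 0.9012471437454224), 19.985288619995117) [433.9922 -19.0598] [473.2044  13.8295] [0.0874 0.0915]
```

```bash
python3 -m pendant '[[0,0,0,4,0],[0,0,0,4,0],[0,0,0,4,0],[0,0,0,0,0]]'; python3 -m pendant '[[0,0,0,5,0],[0,0,0,5,0],[0,0,0,0,0]]'
```

```text
time_s: 27.85
tcp_pos: [0.4534, 0.0009, 0.14]
eef_rot: [-3.134, -0.001, -1.569]
wrist_force: [-0.5, -0.5, -0.2]
width: 0.0132
grip_force: 58.6
time_s: 28.15
tcp_pos: [0.4535, 0.0009, 0.13]
eef_rot: [-3.134, -0.001, -1.569]
wrist_force: [-1.1, -0.1, -0.4]
width: 0.0133
grip_force: 58.8
```

```bash
python3 -m pendant '[[0,0,0,5,0],[0,0,0,5,0],[0,0,0,5,0],[0,0,0,4,0],[0,0,0,0,0]]'; python3 -m pendant '[[0,0,0,2,0],[0,0,0,2,0],[0,0,0,2,0],[0,0,0,0,0]]'
```

```text
time_s: 28.65
tcp_pos: [0.4538, 0.0009, 0.1111]
eef_rot: [-3.134, -0.001, -1.569]
wrist_force: [-1.1, -1.0, -0.5]
width: 0.0129
grip_force: 58.9
time_s: 29.05
tcp_pos: [0.454, 0.0008, 0.1055]
eef_rot: [-3.133, -0.001, -1.569]
wrist_force: [-2.5, -1.8, 1.0]
width: 0.013
grip_force: 59.4
```

```bash
python3 -m pendant '[[0,0,0,1.5,0],[0,0,0,1.5,0],[0,0,0,0,0],[0,0,0,0,0]]'; python3 -m pendant '[[0,0,0,1,0],[0,0,0,1,0],[0,0,0,0,0],[0,0,0,0,0]]'; python3 lid.py
```

```text
time_s: 29.45
tcp_pos: [0.4542, 0.0007, 0.1043]
eef_rot: [-3.132, -0.001, -1.569]
wrist_force: [-19.0, -2.2, 41.3]
width: 0.0133
grip_force: 63.9
time_s: 29.85
tcp_pos: [0.4544, 0.0007, 0.1038]
eef_rot: [-3.131, -0.001, -1.569]
wrist_force: [-30.4, -3.6, 73.6]
width: 0.013
grip_force: 67.7
[0.4544 0.0007 0.1038] [-30.374   -3.5867  73.6087]
side -0.085 88 [0.0765 0.0948 0.1105]
side -0.07 145 [0.0772 0.0931 0.112 ]
side -0.055 117 [0.0764 0.0918 0.1097]
side -0.04 62 [0.076  0.0768 0.078 ]
side -0.025 60 [0.076  0.0771 0.0781]
side -0.01 56 [0.0761 0.0773 0.0783]
side 0.005 60 [0.0766 0.0775 0.0788]
side 0.02 57 [0.0768 0.0775 0.0785]
side 0.035 58 [0.0766 0.0775 0.0784]
side 0.05 31 [0.0769 0.0778 0.0795]
```

```bash
python3 -m pendant '[[0,0,0.6,-0.8,0],[0,0,0,0,0],[0,0,0,0,0],[0,0,0,0,0],[0,0,0,0,0]]'; python3 lid.py | egrep "0.04|0.035|\["|head -3; python3 - <<'E'
from h import *
p=imaging.capture("side");cv2.imwrite('pics/s10.png',cv2.resize(p['img'][120:260,220:400],(780,600),interpolation=cv2.INTER_CUBIC))
W=cloud(imaging.capture("wrist"));T=sensors.read_state()['tcp_pos']
a=slab(W,T,.02,.081,.088);q=(a[:,:2]*1e3).astype(np.float32);print('flange',len(a),cv2.minEnclosingCircle(q),np.median(a[:,2]))
E
```

```text
time_s: 30.45
tcp_pos: [0.4542, 0.0007, 0.1041]
eef_rot: [-3.13, -0.001, -1.569]
wrist_force: [-22.7, -2.6, 59.1]
width: 0.0133
grip_force: 65.5
[0.4542 0.0007 0.1041] [-22.7441  -2.6019  59.0993]
side -0.085 85 [0.0765 0.0944 0.1097]
side -0.07 147 [0.0776 0.0934 0.1131]
flange 785 ((454.385498046875, -1.670928716659546), 19.478271484375) 0.0836117004960301
```

View pics/s10.png

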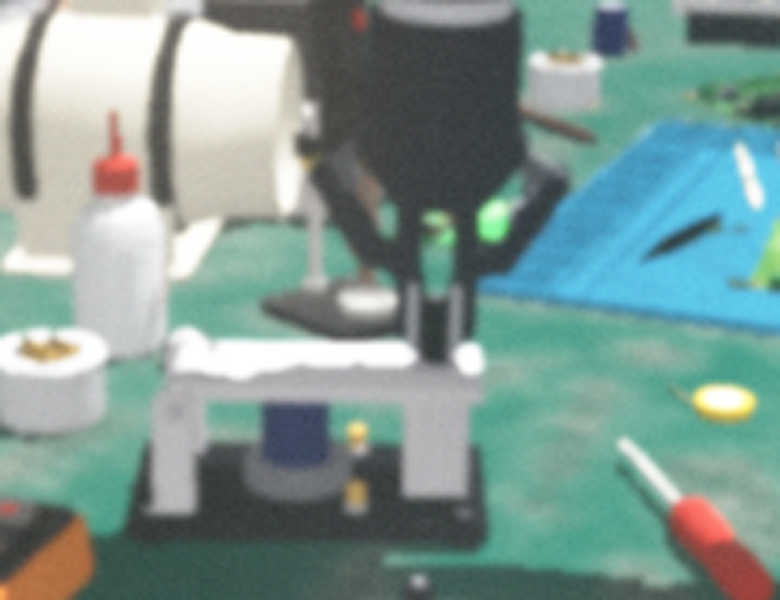

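The lid is level on the post (480,350) and the pin is held with its flange on the lid. I'll ease the push a little, then hand in.

```bash
python3 -m pendant '[[0,0,0.4,-0.8,0],[0,0,0,0,0],[0,0,0,0,0],[0,0,0,0,0],[0,0,0,0,0]]'; python3 lid.py|grep side
```

```text
time_s: 31.15
tcp_pos: [0.4541, 0.0008, 0.1044]
eef_rot: [-3.13, -0.001, -1.569]
wrist_force: [-15.9, -3.9, 45.1]
width: 0.0135
grip_force: 63.8
side -0.085 88 [0.0769 0.0948 0.1106]
side -0.07 138 [0.0778 0.093  0.1116]
side -0.055 118 [0.0768 0.0916 0.111 ]
side -0.04 58 [0.0761 0.0774 0.0782]
side -0.025 59 [0.0767 0.0776 0.0784]
side -0.01 55 [0.0768 0.0774 0.0783]
side 0.005 59 [0.0762 0.0777 0.0787]
side 0.02 60 [0.0767 0.0777 0.0785]
side 0.035 63 [0.0767 0.0775 0.0786]
side 0.05 29 [0.077  0.0782 0.0794]
```

```bash
python3 -c "
from rig import ticket
print(ticket.finish_job())"
```

```text
the job is handed in; nothing more can be done
None
```

The job is handed in, but no verdict came back. At hand-in (about 31 s of the 72 s) the capacitor was seated, the lid measured level, and the thick pin was home and held with about 45 N of downward push; contact between the fingers and the jig was not measured separately.

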